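# Glue clamp: release it, tighten four clicks and hold

### The job

The ratchet glue clamp on the bench is still part-tightened. Squeeze its trigger fully against the fixed grip so that the lever springs back to its rest, and let the trigger go again; then pull the lever round exactly four clicks, never to a fifth, and finish with the gripper still on the lever's handle, holding it there against its spring at the fourth click. Leave the chisel, the mallet and the jar where they are.

Things in the scene. Friction and masses are not known exactly. Their poses are not given: they have to be found in the camera images.
- clamp: Ratchet glue clamp, fixed to the bench in a place and yaw that vary, on a plywood base (370 x 370 x 18 mm). Origin: on the bench surface, straight under the lever's pivot (axis of the toothed wheel, radius 46 mm). z up; x runs from the pivot towards the clamped plank and the dark back fence, y to its left. The trigger's pivot is at x -50, y -75 mm.
- lever_turn (a joint): Turn of the ratchet lever, rad: 0 at rest, grows anticlockwise from above (tightening), stop 1.3. A tooth every 0.2 rad: click n comes, with a drop in the pull of about 3 N at the handle, at 0.2 n rad, where the pawl then holds it if it is let go. A spring pulls it to 0 (pulling takes about 3 to 5 N at the handle). Starts seated at click 1, 2 or 3.
- lever: The ratchet lever with its toothed wheel, flat steel bar (top 49 mm above the bench) and handle. Origin: on the pivot axis, 18 mm above the bench; its x axis is the clamp's x at rest and turns with it. The handle lies 140 mm from the pivot at 125 degrees from the lever's x axis towards its y.
- handle_mid (a point): Where to take the lever's handle: a point on its axis 89 mm above the bench. The handle is an upright round wooden post, diameter 20 mm, from 49 to 111 mm above the bench.
- trigger_turn (a joint): Turn of the sprung trigger, rad: 0 released, 0.22 fully squeezed (stop, blade against the grip). Trigger and pawl are one piece: beyond 0.1 the pawl is out of the teeth and the lever runs back to rest within about 2 s; it rises to about 0.05 just before each click, falling below 0.03 with it. Full squeeze takes about 9 to 14 N at the blade.
- trigger: The trigger: steel arm from the trigger's pivot (its origin, 18 mm above the bench) to an upright flat blade 70 mm away in the trigger's -y, 7 mm thick (x), 30 mm wide (y), from 36 to 98 mm above the bench. Axes as the clamp's when released.
- blade_mid (a point): Middle of the blade's thickness and width, 76 mm above the bench. Released it stands at clamp x -50, y -145 mm; squeezed it moves 15 mm in clamp -x, to the grip.
- grip_mid (a point): Middle of the fixed upright wooden grip beside the blade, 76 mm above the bench, at clamp x -77, y -145 mm. The grip is 16 mm (clamp x) x 34 mm (clamp y), its top 98 mm above the bench. Grip and released blade measure 38.5 mm over both, squeezed about 23.5 mm.
- chisel: Bystander: wood chisel, 230 mm long, lying on the bench right of the clamp, up to 26 mm high; origin under the joint of handle and blade.
- mallet: Bystander: wooden mallet lying on the bench left of the clamp, head 64 mm diameter x 100 mm; origin under the middle of the head.
- jar: Bystander: glass jar, 64 mm diameter, 85 mm tall, standing right of the clamp; origin at the centre of its foot.

How it is judged:
On the way, in this order (a step that is already met when the one before it is completed fails the run):
1. the trigger is squeezed fully and the lever has run back to its rest (value of joint trigger_turn above 0.18 rad and value of joint lever_turn below 0.05 rad and contact force between the fingers and trigger above 1 N), for 0.1 s.
2. the trigger is let go, the lever still at rest (value of joint trigger_turn below 0.05 rad and value of joint lever_turn below 0.08 rad and contact force between the fingers and trigger below 0.2 N), for 0.1 s.
3. the lever is at the fourth click with the fingers on its handle (value of joint lever_turn between 0.785 and 0.97 rad and contact force between the fingers and lever above 0.5 N), for 0.2 s.
At the end, for the whole second after the job is handed in: The lever stands still at the fourth click (0.785 to 0.97 rad: four clicks passed, the fifth not), the trigger is let go, and the fingers are still on the handle with at least 2 N of contact force (value of joint lever_turn between 0.785 and 0.97 rad and velocity of joint lever_turn between -0.05 and 0.05 rad/s and contact force between the fingers and lever above 2 N and value of joint trigger_turn below 0.1 rad and contact force between the fingers and trigger below 0.2 N); the arm keeps its last pose, push and grip.
It fails at once if the lever is pulled to a fifth click, bruising the plank (value of joint lever_turn above 0.995 rad).
It fails at once if a bystander is disturbed (distance of any of chisel, mallet, jar from where it was at the start of the episode above 0.02 m).
It also fails if it takes over 64 s, if anything falls off the work surface, if the arm or the gripper's body presses on something with over 40 N, if the wrist force passes 120 N, or if a joint passes its speed limit or range.

### The arm

A 6-joint arm with a two-finger parallel gripper is mounted at the origin on the work surface. World frame = base frame: x ahead of the robot, y to its left, z up, the work surface at z = 0. Lengths are in m, angles in rad, forces in N, time in s.
With the tool pointing down it reaches from about 0.35 to 0.85 m from the base axis. Payload 8.1 kg.
Tool frame: the origin (TCP) lies on the centre line of the jaws, within the pads' length; the fingertips stand 17 mm ahead of it and the grasp point (between the pads) lies 2 mm behind it; z points along the fingers, y is the line along which they close (so a half turn about z gives the same grasp; the last joint's range is limited). The gripper opens to 93 mm and grips with 3 to 60 N. Pads are 15 mm wide; open, the fingers measure 128 mm over their backs; the gripper's body (75 mm by 188 mm) begins 65 mm behind the grasp point.
Start: joints at [-1.237, 0.13, 1.488, -0, 1.523, -0.085], TCP at [0.244, -0.548, 0.236] pointing down, gripper open.
Joint ranges: [-2.96, 2.96], [-0.89, 2.26], [0.02, 2.5], [-1.34, 4.48], [0, 2.73], [-2.66, 2.66]. Speed limits (rad/s): [2.39, 2.39, 2.79, 3.14, 3.14, 3.14].

### API

Orientations are given as a rotation vector (axis times angle).
In Python, from plant import robot, optics, close_job, models gives the robot as it stands.
- The arm moves only by the shell command python3 -m inch 'ROWS' [OPENING] [FORCE]. ROWS is a JSON object of lists of equal length, an entry for each row: "travel": the shift along the tool's x, y, z in m, a list of three; "spin": the turn about the tool's z in rad. In form: {"travel": [[x, y, z], ...], "spin": [spin, ...]}. A call has 1 to 10 rows; each row is the pose to reach, as a shift and turn from the pose commanded when the call began, along the tool's axes at that moment; what a row does not reach only later rows make up. A row lasts 1/12 s, in which the tool goes at most 41.7 mm and 7.16 degrees, less where a joint would pass 70% of its speed; a pose out of reach is approached as far as the arm can. A call with a gripper value outside its range is refused whole. OPENING is the closure, from 0 (fully open) to 1 (shut), set as the call begins (- or left out, the last holds). The fingers move at their own pace and stop on an object; FORCE is the grip in N (left out, the last holds). Time passes only in rows, so rows that repeat a pose let the fingers close. It gives the time, the measured TCP pose, the force, the opening and the grip force at its end, in the units of the state.
- robot.read_state(): the state, without advancing time (a new reading comes with each control period).
- optics.read_camera(name): name is "scene" or "top" or "wrist"; returns (picture, depth): 400x640x3 uint8, red, green, blue; 400x640 float32, m along the optical axis (not along the pixel's ray), 0 where there is no reading.
- optics.camera_info(name): a dict with "camera_matrix" (3x3 intrinsics, pixels), "dist" ([k1, k2, p1, p2, k3] as OpenCV has them; the pictures are not rectified), "view" (4x4, takes a point from world to camera coordinates). Camera axes: x right, y down, z forward; pixel columns grow to the right and rows downward; lengths in m; the calibration is good to about 2 mm. A picture is of the moment at which its call begins: read the wrist's pose just before it. camera_info takes no time and is no camera call; for the wrist camera it gives the pose at the moment of the call.
- close_job(): hands the job in; it is judged then, once.
Trained networks look in the newest picture that a camera, given by its name, has taken for a name from the list of things; names that differ only in an ending like _2 or _b are one class to them, and where a whole thing is asked for, a point or a joint stands for the part that bears it (a point fixed in the world has none). Each returns a list of dicts, best first, with "p" (0 to 1); they miss things now and then, are a little off and sometimes report something else, mostly with a low value. They report only what shows in the picture. A call takes as long as a camera call.
- models.look_for(camera, name): "centre" ([x, y, z] in m, in world coordinates, good to about 4 mm: the middle of the surface that is visible of it).
- models.masks_of(camera, name): "region" (400x640 bool, what is visible of it).
The state is a dict: "t": time; "q": joint angles; "dq": joint speeds; "joint_torque": joint torques, N m; "tool_pos": TCP position; "orientation": TCP orientation; "force": force on the tool from outside, world axes, zero at the start; "wrist_torque": the same for the moment, N m; "opening": finger opening in m; "gripper_force": force on a finger pad.
Only numpy, scipy, OpenCV 4.12 (cv2) and the standard library are available. Lean on these libraries where they do the work, as an engineer would, in place of code of your own. Each camera call takes 0.05 s, during which the arm holds its last target. There are 200 camera calls.

## Working session

There is one attempt and no reset: what is moved stays moved. The work goes in short steps, Python scripts to look and compute and a shell command to move; the robot and the scene stay as the last step left them, time stands still between calls to the robot, and variables do not carry over. Pictures are saved under pics/ and viewed, at most 10 in all, crops included, and the job is handed in when it is done.

```bash
mkdir -p pics; ls; cat > h.py <<'E'
import numpy as np,cv2
from scipy.spatial.transform import Rotation as R
from plant import robot,optics,models
def snap(cam,fn=None):
    info=optics.camera_info(cam); p,d=optics.read_camera(cam)
    if fn: cv2.imwrite('pics/'+fn,p[:,:,::-1])
    return p,d,info
def world(info,d,uv):
    uv=np.asarray(uv,float).reshape(-1,2)
    n=cv2.undistortPoints(uv.reshape(-1,1,2),np.array(info['camera_matrix']),np.array(info['dist'])).reshape(-1,2)
    z=d[uv[:,1].astype(int),uv[:,0].astype(int)]
    c=np.c_[n*z[:,None],z,np.ones(len(z))]
    return (np.linalg.inv(np.array(info['view']))@c.T).T[:,:3]
def mpts(info,d,m):
    v,u=np.nonzero(m&(d>0)); return world(info,d,np.c_[u,v])
E
python3 - <<'E'
from h import *
for c in ['scene','top']:
    p,d,i=snap(c,c+'1.png')
    print(c,np.round(np.linalg.inv(np.array(i['view']))[:3,3],3))
    for n in ['clamp','lever','handle_mid','trigger','blade_mid','grip_mid','chisel','mallet','jar']:
        print(n,[(np.round(r['centre'],3).tolist(),round(r['p'],2)) for r in models.look_for(c,n)[:2]])
s=robot.read_state();print(s['t'],s['tool_pos'],s['orientation'],s['force'])
E
```

```text
pics
scene [1.334 0.076 0.937]
clamp [([0.759, 0.004, 0.031], 0.65)]
lever [([0.623, 0.025, 0.04], 0.9)]
handle_mid [([0.618, 0.027, 0.037], 0.92)]
trigger [([0.571, -0.115, 0.038], 0.58), ([0.679, 0.295, 0.049], 0.58)]
blade_mid [([0.571, -0.117, 0.045], 0.65)]
grip_mid [([0.571, -0.121, 0.043], 0.75), ([0.762, 0.003, 0.035], 0.57)]
chisel [([0.459, -0.311, 0.018], 0.86), ([0.762, 0.004, 0.034], 0.25)]
mallet [([0.679, 0.295, 0.05], 0.74), ([0.762, 0.004, 0.034], 0.19)]
jar [([0.61, -0.219, 0.059], 0.62)]
top [ 0.386 -0.001  0.949]
clamp [([0.706, -0.008, 0.017], 0.89)]
lever [([0.613, 0.022, 0.043], 0.65)]
handle_mid [([0.614, 0.019, 0.042], 0.64), ([0.703, -0.013, 0.018], 0.42)]
trigger [([0.566, -0.093, 0.042], 0.61)]
blade_mid [([0.571, -0.091, 0.04], 0.53), ([0.704, -0.006, 0.021], 0.34)]
grip_mid [([0.704, -0.006, 0.017], 0.96)]
chisel [([0.452, -0.304, 0.019], 0.93), ([0.563, -0.096, 0.035], 0.36)]
mallet [([0.636, 0.294, 0.048], 0.91)]
jar [([0.587, -0.219, 0.085], 0.64)]
1.0 [ 0.2440276  -0.54813769  0.23567512] [3.07291852e+00 6.53094561e-01 4.77856850e-06] [ 0.21751958 -0.74544123  0.26379155]
```

View pics/top1.png

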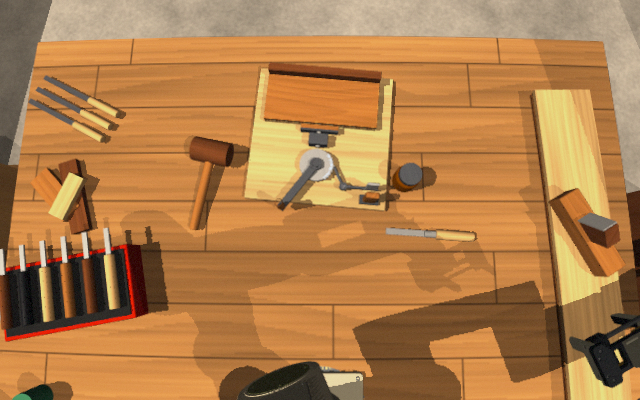

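View pics/scene1.png

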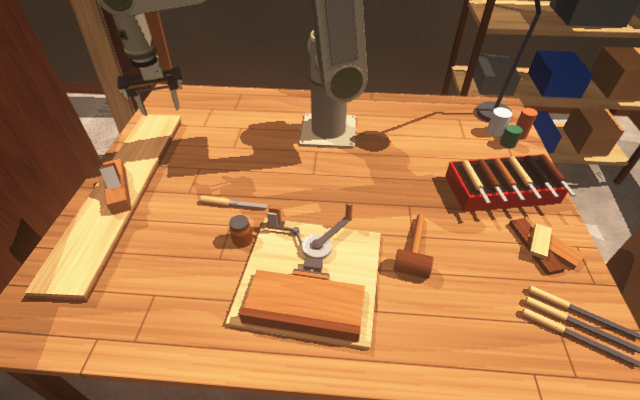

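The top view shows the clamp upright: wheel at (317,164), handle at about (287,203), blade and grip at (375,187) and (370,198), and the jar close to them at (408,177). The scene view shows the handle post at (349,212), and the grip and blade at (273,217).

```bash
python3 - <<'E'
from h import *
fig=np.full((600,800,3),255,np.uint8)
uv=np.stack(np.meshgrid(np.arange(640),np.arange(400)),-1).reshape(-1,2)
for c,off in [('scene',0),('top',400)]:
    p,d,i=snap(c); P=world(i,d,uv); ok=(d.reshape(-1)>0)
    col=p.reshape(-1,3)
    s=ok&(P[:,0]>.45)&(P[:,0]<.95)&(abs(P[:,1])<.27)
    zmed=P[s&(P[:,2]<.012),2]; print(c,'bench z',np.median(zmed))
    # base plate
    b=s&(P[:,2]>.010)&(P[:,2]<.026)&(col[:,0]>150)
    print(' plate rect',cv2.minAreaRect(P[b][:,:2].astype(np.float32)*1000), b.sum())
    h=s&(P[:,2]>.06)&(P[:,2]<.125)
    Q=P[h]
    import scipy.cluster.hierarchy as H
    L=H.fcluster(H.linkage(Q[:,:2]),.008,'distance')
    for k in np.unique(L):
        q=Q[L==k]
        if len(q)>4: print('  n',len(q),'mean',q.mean(0).round(3),'lo',q.min(0).round(3),'hi',q.max(0).round(3),'col',col[h][L==k].mean(0).astype(int))
    w=s&(P[:,2]>.022)&(P[:,2]<.06)&(col.min(1)>130)
    print(' wheel',w.sum(),P[w].mean(0).round(3),P[w].min(0).round(3),P[w].max(0).round(3))
E
```

```text
scene bench z -0.0008764483943703993
 plate rect ((679.15478515625, -52.637359619140625), (472.8710632324219, 429.62725830078125), 84.84732055664062) 6654
  n 935 mean [ 0.88  -0.011  0.062] lo [ 0.856 -0.163  0.06 ] hi [0.903 0.134 0.067] col [173  90  51]
  n 315 mean [ 0.601 -0.222  0.08 ] lo [ 0.567 -0.251  0.06 ] hi [ 0.626 -0.196  0.088] col [126  94  76]
  n 95 mean [ 0.568 -0.13   0.08 ] lo [ 0.563 -0.145  0.06 ] hi [ 0.571 -0.116  0.101] col [128 101  84]
  n 98 mean [ 0.543 -0.126  0.087] lo [ 0.528 -0.145  0.062] hi [ 0.549 -0.111  0.098] col [162  97  55]
  n 80 mean [0.525 0.095 0.088] lo [0.517 0.086 0.062] hi [0.531 0.105 0.112] col [134  79  44]
  n 90 mean [0.662 0.252 0.062] lo [0.644 0.231 0.06 ] hi [0.678 0.27  0.066] col [162  85  48]
 wheel 395 [0.633 0.004 0.039] [ 0.569 -0.172  0.022] [0.889 0.175 0.044]
top bench z 0.00019303944739645917
 plate rect ((680.1944580078125, -23.38421630859375), (524.4738159179688, 430.9547119140625), 85.44912719726562) 9387
  n 851 mean [ 0.878 -0.015  0.063] lo [ 0.856 -0.16   0.06 ] hi [0.9   0.137 0.069] col [138  75  37]
  n 455 mean [ 0.592 -0.221  0.083] lo [ 0.567 -0.25   0.06 ] hi [ 0.621 -0.195  0.089] col [94 86 81]
  n 71 mean [ 0.565 -0.127  0.087] lo [ 0.561 -0.144  0.061] hi [ 0.57  -0.114  0.101] col [147 136 115]
  n 123 mean [ 0.537 -0.125  0.091] lo [ 0.53  -0.144  0.06 ] hi [ 0.548 -0.109  0.102] col [156  96  44]
  n 151 mean [0.658 0.252 0.063] lo [0.638 0.233 0.06 ] hi [0.676 0.27  0.068] col [124  66  33]
  n 51 mean [0.515 0.093 0.095] lo [0.509 0.085 0.061] hi [0.528 0.104 0.112] col [98 66 38]
 wheel 609 [0.632 0.006 0.04 ] [ 0.586 -0.151  0.022] [0.716 0.173 0.052]
```

```bash
python3 - <<'E'
from h import *
from scipy.optimize import least_squares
uv=np.stack(np.meshgrid(np.arange(640),np.arange(400)),-1).reshape(-1,2)
for c in ['scene','top']:
    p,d,i=snap(c); P=world(i,d,uv); col=p.reshape(-1,3).astype(int)
    s=(d.reshape(-1)>0)&(abs(P[:,1])<.2)&(P[:,0]>.7)&(P[:,0]<.95)
    pl=s&(P[:,2]>.03)&(P[:,2]<.075)
    r=cv2.minAreaRect(P[pl][:,:2].astype(np.float32)*1000);print(c,'plank',r)
    b=(d.reshape(-1)>0)&(P[:,0]>.47)&(P[:,0]<.93)&(abs(P[:,1])<.24)&(P[:,2]>.009)&(P[:,2]<.03)&(col[:,0]>170)&(col[:,1]>130)
    m=b.reshape(400,640).astype(np.uint8); m=cv2.morphologyEx(m,cv2.MORPH_OPEN,np.ones((3,3)))
    n,l,st,_=cv2.connectedComponentsWithStats(m);k=1+st[1:,4].argmax();q=P[(l==k).reshape(-1)]
    print(' plate',cv2.minAreaRect(q[:,:2].astype(np.float32)*1000))
    h=(d.reshape(-1)>0)&(P[:,0]>.855)&(P[:,2]>.06)&(abs(P[:,1])<.2)&(P[:,0]<.92)
    r=cv2.fitLine(P[h][:,:2].astype(np.float32),cv2.DIST_HUBER,0,.01,.01).ravel();print(' fence dir',np.degrees(np.arctan2(-r[0],r[1]))%180)
def model(x,n):
    px,py,w=x
    g=lambda a,b:np.array([px+a*np.cos(w)-b*np.sin(w),py+a*np.sin(w)+b*np.cos(w)])
    t=np.radians(125)+.2*n
    return np.r_[g(-50,-145),g(-77,-145),g(140*np.cos(t),140*np.sin(t))]
obs=np.r_[566,-129,539,-127,519,95]
for n in (1,2,3):
    r=least_squares(lambda x:model(x,n)-obs,[630,0,0]);print(n,r.x,np.degrees(r.x[2]),r.fun.round(1),r.cost)
E
```

```text
scene plank ((795.7177124023438, -6.84661865234375), (300.40521240234375, 193.83529663085938), 85.03501892089844)
 plate ((722.0850830078125, 101.68941497802734), (157.6912384033203, 369.165283203125), 84.84390258789062)
 fence dir 174.86195
top plank ((794.990234375, -5.4963836669921875), (299.4200134277344, 193.31654357910156), 85.10448455810547)
 plate ((721.028564453125, 102.97533416748047), (158.05270385742188, 365.6487731933594), 85.42579650878906)
 fence dir 174.86798
1 [ 6.17982143e+02  1.02726551e+01 -7.59120391e-03] -0.4349439455822783 [ 0.9 -5.3  0.9 -7.1 -1.8 12.5] 120.00110966517698
2 [ 6.29772775e+02  9.96185755e+00 -9.68302656e-02] -5.5479655489965465 [-0.  -0.5  0.1  0.1 -0.1  0.4] 0.2500887026610401
3 [ 6.40574562e+02  9.46593681e+00 -1.84067230e-01] -10.546275426614246 [ -1.1   5.1  -0.7   8.    1.8 -13.1] 132.8290648227126
```

Fit: the lever is at click 2, the yaw is −5.3° and the pivot is at (0.630, 0.010). Residuals are under 1 mm and the tops match the text (98 and 111 mm). The squeeze centre is (0.544, −0.128). I'll move above it.

```bash
cat >> h.py <<'E'
def go(x,y,z,yang):
    "shift/spin from the present measured pose to TCP xyz with tool y at world angle yang deg (mod 180)"
    s=robot.read_state(); M=R.from_rotvec(s['orientation']).as_matrix()
    t=M.T@(np.array([x,y,z])-s['tool_pos']); a=np.degrees(np.arctan2(M[1,1],M[0,1]))
    sp=-((yang-a+90)%180-90)
    print('t',round(s['t'],2),'pos',np.round(s['tool_pos'],4),'F',np.round(s['force'],1),'open',round(s['opening'],4),'gf',round(s['gripper_force'],1),'yang',round(a,1),'| travel',t.round(4),'spin',round(np.radians(sp),3))
E
python3 -m inch '{"travel":[[0.035,-0.02,0],[0.07,-0.04,0],[0.105,-0.062,0],[0.14,-0.082,0],[0.175,-0.103,0],[0.21,-0.124,0],[0.245,-0.144,0],[0.28,-0.165,0],[0.315,-0.185,0],[0.35,-0.206,0]],"spin":[-0.1,-0.2,-0.3,-0.4,-0.5,-0.6,-0.7,-0.8,-0.9,-1.0]}' 0
python3 -c "
from h import *
go(.544,-.128,.15,-5.3)"
```

```text
t: 2.03
tool_pos: [0.4809, -0.2159, 0.236]
orientation: [2.378, 2.052, 0.0]
force: [0.5, -0.6, 0.4]
opening: 0.0931
gripper_force: 0.0
t 2.03 pos [ 0.4809 -0.2159  0.236 ] F [ 0.5 -0.6  0.4] open 0.0931 gf 0.0 yang -8.4 | travel [0.0962 0.0495 0.086 ] spin -0.055
```

```bash

python3 -m inch '{"travel":[[0.03,0.015,0],[0.06,0.03,0],[0.09,0.045,0.01],[0.096,0.05,0.04],[0.096,0.05,0.07],[0.096,0.05,0.086],[0.096,0.05,0.086]],"spin":[-0.055,-0.055,-0.055,-0.055,-0.055,-0.055,-0.055]}' 0
python3 - <<'E'
from h import *
go(.544,-.128,.078,-5.3)
p,d,i=snap('wrist','w1.png')
uv=np.stack(np.meshgrid(np.arange(640),np.arange(400)),-1).reshape(-1,2)
P=world(i,d,uv);col=p.reshape(-1,3)
s=(d.reshape(-1)>0)&(P[:,2]>.085)&(P[:,2]<.106)&(abs(P[:,0]-.55)<.04)&(abs(P[:,1]+.128)<.03)
w=np.radians(-5.3);q=(P[s][:,:2]-[.63,.01])@np.array([[np.cos(w),-np.sin(w)],[np.sin(w),np.cos(w)]])
print(s.sum(),P[s][:,2].mean(),np.histogram(q[:,0]*1000,np.arange(-95,-30,3)))
print(q[:,1].min(),q[:,1].max())
for n in ['blade_mid','grip_mid']: print(n,[(np.round(r['centre'],3).tolist(),round(r['p'],2)) for r in models.look_for('wrist',n)[:2]])
E
```

```text
t: 2.62
tool_pos: [0.5412, -0.1288, 0.1446]
orientation: [-2.32, -2.108, 0.006]
force: [-0.8, -0.1, -0.9]
opening: 0.093
gripper_force: 0.0
t 2.62 pos [ 0.5412 -0.1288  0.1446] F [-0.8 -0.1 -0.9] open 0.093 gf 0.0 yang -5.5 | travel [0.001  0.0032 0.0666] spin -0.004
1302 0.09523512633980463 (array([  0,   0,  72, 171, 181, 180, 176, 120,   0,   0,   0,   0,  44,
       177, 154,  27,   0,   0,   0,   0,   0]), array([-95, -92, -89, -86, -83, -80, -77, -74, -71, -68, -65, -62, -59,
       -56, -53, -50, -47, -44, -41, -38, -35, -32]))
-0.16253153211919316 -0.12965399927795102
blade_mid [([0.569, -0.078, 0.041], 0.89)]
grip_mid [([0.679, -0.06, 0.018], 0.67)]
```

View pics/w1.png

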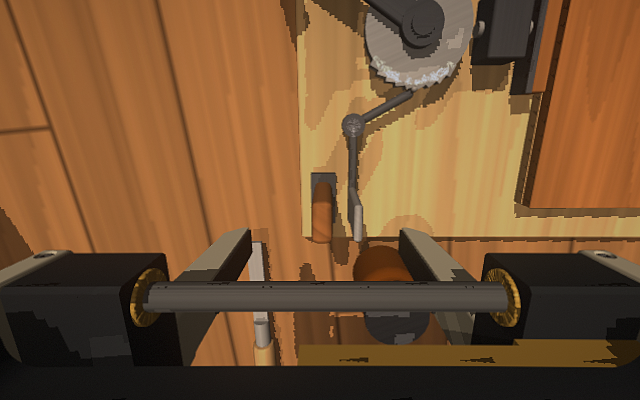

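The wrist view shows the grip at (322,210) and the blade at (358,215), between the open fingertips at (240,245) and (410,245). The jar is clear at (385,290). Going straight down, then squeezing.

```bash

python3 -m inch '{"travel":[[0,0,0.02],[0,0,0.04],[0,0,0.06],[0,0,0.072],[0,0,0.072],[0,0,0.072]],"spin":[0,0,0,0,0,0]}' 0
python3 -c "
from h import *
go(.543,-.128,.078,-5.3)"
```

```text
t: 3.27
tool_pos: [0.5444, -0.1306, 0.0786]
orientation: [2.326, 2.11, 0.0]
force: [-0.2, -0.2, -0.0]
opening: 0.0931
gripper_force: 0.0
t 3.27 pos [ 0.5444 -0.1306  0.0786] F [-0.2 -0.2 -0. ] open 0.0931 gf 0.0 yang -5.6 | travel [ 0.0025 -0.0016  0.0006] spin -0.005
```

```bash

python3 -m inch '{"travel":[[0.002,-0.0015,0],[0.002,-0.0015,0],[0.002,-0.0015,0],[0.002,-0.0015,0],[0.002,-0.0015,0],[0.002,-0.0015,0],[0.002,-0.0015,0],[0.002,-0.0015,0],[0.002,-0.0015,0],[0.002,-0.0015,0]],"spin":[0,0,0,0,0,0,0,0,0,0]}' 1 30
python3 -c "
from h import *
go(.543,-.128,.078,-5.3)"
```

```text
t: 4.1
tool_pos: [0.5447, -0.1282, 0.078]
orientation: [2.324, 2.109, 0.005]
force: [11.9, 0.4, -7.4]
opening: 0.031
gripper_force: 5.8
t 4.1 pos [ 0.5447 -0.1282  0.078 ] F [11.9  0.4 -7.4] open 0.031 gf 5.8 yang -5.6 | travel [ 0.0001 -0.0017  0.    ] spin -0.005
```

```bash

python3 -m inch '{"travel":[[0,0,0],[0,0,0],[0,0,0],[0,0,0],[0,0,0],[0,0,0]],"spin":[0,0,0,0,0,0]}' 1 40
python3 -c "
from h import *
go(.543,-.128,.078,-5.3)"
```

```text
t: 4.6
tool_pos: [0.5424, -0.1279, 0.0779]
orientation: [-2.326, -2.111, 0.0]
force: [-3.0, 2.9, 4.8]
opening: 0.0235
gripper_force: 38.7
t 4.6 pos [ 0.5424 -0.1279  0.0779] F [-3.   2.9  4.8] open 0.0235 gf 38.7 yang -5.6 | travel [-0.0001  0.0006 -0.0001] spin -0.004
```

The opening is 23.5 mm, so the trigger is fully squeezed. I'll hold it while the lever runs back, then check.

```bash

for k in 1 2 3; do python3 -m inch '{"travel":[[0,0,0],[0,0,0],[0,0,0],[0,0,0],[0,0,0],[0,0,0],[0,0,0],[0,0,0],[0,0,0],[0,0,0]],"spin":[0,0,0,0,0,0,0,0,0,0]}' 1 40 | tail -2; done
cat > hp.py <<'E'
from h import *
uv=np.stack(np.meshgrid(np.arange(640),np.arange(400)),-1).reshape(-1,2)
for c in ['scene','top']:
    p,d,i=snap(c,'l_%s_%d.png'%(c,robot.read_state()['t']*10)); P=world(i,d,uv)
    s=(d.reshape(-1)>0)&(P[:,2]>.065)&(P[:,2]<.12)&(P[:,1]>.0)&(P[:,1]<.2)&(P[:,0]>.47)&(P[:,0]<.65)
    q=P[s]; print(c,len(q),q.mean(0).round(3),q.min(0).round(3),q.max(0).round(3))
E
python3 hp.py
```

```text
opening: 0.0234
gripper_force: 38.7
opening: 0.0236
gripper_force: 38.7
opening: 0.0236
gripper_force: 38.7
scene 73 [0.566 0.13  0.09 ] [0.556 0.121 0.067] [0.572 0.14  0.111]
top 48 [0.555 0.126 0.095] [0.55  0.121 0.066] [0.569 0.137 0.112]
```

The handle is at (0.560, 0.131), so the lever is at rest as predicted. Letting the trigger go and lifting off.

```bash

python3 -m inch '{"travel":[[0,0,0],[0,0,0],[0,0,0],[0,0,0],[0,0,0],[0,0,0],[0,0,0],[0,0,0],[0,0,0],[0,0,0]],"spin":[0,0,0,0,0,0,0,0,0,0]}' 0 | tail -2
python3 -m inch '{"travel":[[0,0,0],[0,0,0],[0,0,0],[0,0,-0.02],[0,0,-0.05],[0,0,-0.08],[0,0,-0.1],[0,0,-0.1],[0,0,-0.1],[0,0,-0.1]],"spin":[0,0,0,0,0,0,0,0,0,0]}' 0
python3 hp.py
python3 -c "
from h import *
go(.560,.131,.178,29.7)"
```

```text
opening: 0.0855
gripper_force: 0.0
t: 8.87
tool_pos: [0.5422, -0.128, 0.1767]
orientation: [-2.326, -2.111, 0.001]
force: [1.0, 0.8, -1.0]
opening: 0.0927
gripper_force: 0.0
scene 77 [0.566 0.13  0.089] [0.557 0.121 0.066] [0.572 0.14  0.11 ]
top 47 [0.555 0.126 0.095] [0.55  0.121 0.067] [0.569 0.138 0.112]
t 8.97 pos [ 0.5416 -0.1278  0.1758] F [ 0.7  0.4 -0.7] open 0.0929 gf 0.0 yang -5.6 | travel [ 0.2594 -0.0068 -0.0021] spin -0.615
```

```bash

python3 -m inch '{"travel":[[0.03,0,0],[0.06,0,0],[0.09,-0.001,0],[0.12,-0.003,0],[0.15,-0.004,0],[0.18,-0.005,0],[0.21,-0.006,0],[0.24,-0.007,0],[0.259,-0.007,0],[0.259,-0.007,0]],"spin":[-0.08,-0.16,-0.24,-0.32,-0.4,-0.48,-0.56,-0.615,-0.615,-0.615]}' 0 >/dev/null
python3 -m inch '{"travel":[[0,0,0],[0,0,0],[0,0,0]],"spin":[0,0,0]}' 0 >/dev/null
python3 - <<'E'
from h import *
go(.560,.131,.087,29.7)
p,d,i=snap('wrist','w2.png')
uv=np.stack(np.meshgrid(np.arange(640),np.arange(400)),-1).reshape(-1,2)
P=world(i,d,uv)
s=(d.reshape(-1)>0)&(P[:,2]>.104)&(P[:,2]<.118)&(abs(P[:,0]-.56)<.03)&(abs(P[:,1]-.131)<.03)
q=P[s];print(len(q),q.mean(0),q.min(0),q.max(0),((q.min(0)+q.max(0))/2).round(4))
E
```

```text
t 10.05 pos [0.5605 0.1292 0.1769] F [-0.3 -0.   0.3] open 0.0931 gf 0.0 yang 29.6 | travel [0.0018 0.0006 0.0899] spin -0.002
157 [0.55604573 0.13327853 0.10747125] [0.54813571 0.12067317 0.1042345 ] [0.56761368 0.13984429 0.11044391] [0.5579 0.1303 0.1073]
```

View pics/w2.png

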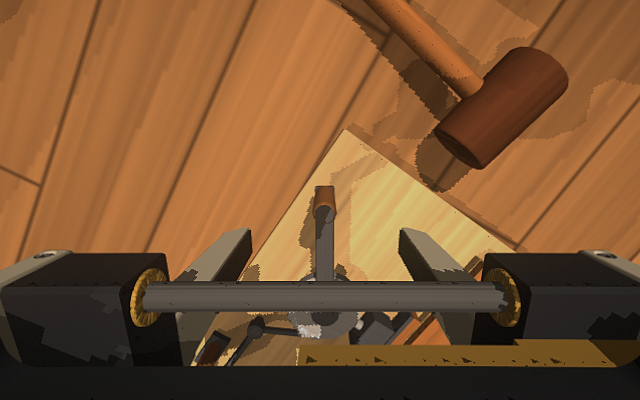

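The post shows at (325,200), midway between the fingers; the mallet at (500,110) is clear. Descending, then gripping.

```bash

python3 -m inch '{"travel":[[0.001,0,0.025],[0.001,0,0.05],[0.001,0,0.075],[0.001,0,0.09],[0.001,0,0.09],[0.001,0,0.09]],"spin":[0,0,0,0,0,0]}' 0 >/dev/null
for k in 1 2; do python3 -m inch '{"travel":[[0,0,0],[0,0,0],[0,0,0],[0,0,0],[0,0,0],[0,0,0],[0,0,0],[0,0,0],[0,0,0]],"spin":[0,0,0,0,0,0,0,0,0]}' 1 25 | tail -3;done
cat > lev.py <<'E'
from h import *
import sys
go(.56,.131,.087,29.7)
s=robot.read_state();x,y=s['tool_pos'][:2]
a=np.degrees(np.arctan2(y-.010,x-.630)); f=s['force']
t=np.radians(a+90)
print('ang',a.round(2),'r',np.hypot(x-.63,y-.01).round(4),'turn',np.radians(a-119.7).round(3),'Ftan',(f[0]*np.cos(t)+f[1]*np.sin(t)).round(2))
E
python3 lev.py
```

```text
force: [0.5, -0.9, 0.2]
opening: 0.0378
gripper_force: 0.0
force: [-5.4, -1.8, 3.7]
opening: 0.0196
gripper_force: 25.0
t 12.1 pos [0.5594 0.1308 0.0875] F [-5.4 -1.8  3.7] open 0.0196 gf 25.0 yang 29.7 | travel [-0.0001  0.0006  0.0005] spin -0.0
ang 120.31 r 0.1399 turn 0.011 Ftan 5.57
```

Handle gripped: the radius is 0.140 as it should be, and the rest angle reads 120.3°. Pulling round in 0.2 rad arcs.

```bash

python3 -m inch '{"travel":[[0,-0.0028,0],[-0.0001,-0.0056,0],[-0.0003,-0.0084,0],[-0.0004,-0.0112,0],[-0.0007,-0.014,0],[-0.001,-0.0168,0],[-0.0014,-0.0195,0],[-0.0018,-0.0223,0],[-0.0023,-0.0251,0],[-0.0028,-0.0278,0]],"spin":[-0.02,-0.04,-0.06,-0.08,-0.1,-0.12,-0.14,-0.16,-0.18,-0.2]}' 1 25 >/dev/null
python3 lev.py
python3 -m inch '{"travel":[[0,-0.0028,0],[-0.0001,-0.0056,0],[-0.0003,-0.0084,0],[-0.0004,-0.0112,0],[-0.0007,-0.014,0],[-0.001,-0.0168,0],[-0.0014,-0.0195,0],[-0.0018,-0.0223,0],[-0.0023,-0.0251,0],[-0.0028,-0.0278,0]],"spin":[-0.02,-0.04,-0.06,-0.08,-0.1,-0.12,-0.14,-0.16,-0.18,-0.2]}' 1 25 >/dev/null
python3 lev.py
```

```text
t 12.93 pos [0.5368 0.1148 0.0875] F [-0.2  4.7 -0.4] open 0.0192 gf 25.0 yang 41.3 | travel [-0.0031  0.0281  0.0005] spin 0.202
ang 131.63 r 0.1403 turn 0.208 Ftan -3.01
t 13.77 pos [0.5176 0.0945 0.0876] F [-2.1  5.3  1. ] open 0.0197 gf 25.0 yang 52.7 | travel [-0.0116  0.0547  0.0005] spin 0.402
ang 143.05 r 0.1406 turn 0.408 Ftan -2.99
```

```bash

python3 -m inch '{"travel":[[0,-0.0028,0],[-0.0001,-0.0056,0],[-0.0003,-0.0084,0],[-0.0004,-0.0112,0],[-0.0007,-0.014,0],[-0.001,-0.0168,0],[-0.0014,-0.0195,0],[-0.0018,-0.0223,0],[-0.0023,-0.0251,0],[-0.0028,-0.0278,0]],"spin":[-0.02,-0.04,-0.06,-0.08,-0.1,-0.12,-0.14,-0.16,-0.18,-0.2]}' 1 25 >/dev/null
python3 lev.py
python3 -m inch '{"travel":[[0,-0.0028,0],[-0.0001,-0.0056,0],[-0.0003,-0.0084,0],[-0.0004,-0.0112,0],[-0.0007,-0.014,0],[-0.001,-0.0168,0],[-0.0014,-0.0195,0]],"spin":[-0.02,-0.04,-0.06,-0.08,-0.1,-0.12,-0.14]}' 1 25 >/dev/null
python3 lev.py
for k in 1 2 3 4 5 ; do python3 -m inch '{"travel":[[0,-0.0014,0],[0,-0.0028,0],[0,-0.0028,0]],"spin":[-0.01,-0.02,-0.02]}' 1 25 >/dev/null
python3 lev.py|tail -1; done
```

```text
t 14.6 pos [0.5027 0.0708 0.0875] F [-4.9  5.6  1.7] open 0.0194 gf 25.0 yang 64.2 | travel [-0.0253  0.0792  0.0004] spin 0.602
ang 154.48 r 0.141 turn 0.607 Ftan -2.94
t 15.18 pos [0.4954 0.053  0.0875] F [-5.   6.3  3. ] open 0.0194 gf 25.0 yang 72.2 | travel [-0.0377  0.0941  0.0005] spin 0.742
ang 162.3 r 0.1413 turn 0.744 Ftan -4.44
ang 163.59 r 0.1413 turn 0.766 Ftan -2.5
ang 164.85 r 0.1414 turn 0.788 Ftan -0.6
ang 165.91 r 0.1414 turn 0.807 Ftan -2.0
ang 166.97 r 0.1414 turn 0.825 Ftan -3.41
ang 168.11 r 0.1415 turn 0.845 Ftan -4.22
```

```bash

python3 -m inch '{"travel":[[0,-0.0014,0],[0,-0.0028,0],[0,-0.0028,0],[0,-0.0028,0],[0,-0.0028,0],[0,-0.0028,0],[0,-0.0028,0],[0,-0.0028,0]],"spin":[-0.01,-0.02,-0.02,-0.02,-0.02,-0.02,-0.02,-0.02]}' 1 25 >/dev/null
python3 lev.py
python3 - <<'E'
from h import *
p,d,i=snap('scene'); cv2.imwrite('pics/f.png',cv2.resize(p[150:300,200:450,::-1],None,fx=3,fy=3))
p,d,i=snap('wrist','w3.png')
s=robot.read_state();print(s['dq'])
# lever bar direction from wrist depth
uv=np.stack(np.meshgrid(np.arange(640),np.arange(400)),-1).reshape(-1,2)
P=world(i,d,uv); s=(d.reshape(-1)>0)&(P[:,2]>.044)&(P[:,2]<.054)&(abs(P[:,0]-.56)<.08)&(abs(P[:,1]-.02)<.07)
r=cv2.fitLine(P[s][:,:2].astype(np.float32),cv2.DIST_HUBER,0,.01,.01).ravel();print(s.sum(),r,np.degrees(np.arctan2(r[1],r[0]))%180)
E
```

```text
t 17.1 pos [0.491  0.0365 0.0875] F [-4.9  3.5  3.3] open 0.0196 gf 25.0 yang 79.0 | travel [-0.0497  0.1059  0.0004] spin 0.861
ang 169.2 r 0.1415 turn 0.864 Ftan -2.5
[-0.00021669 -0.00094973 -0.00116309  0.00183093  0.00071587 -0.00167284]
1462 [ 0.98028    -0.19761373  0.5468385   0.02460125] 168.60255
```

View pics/f.png

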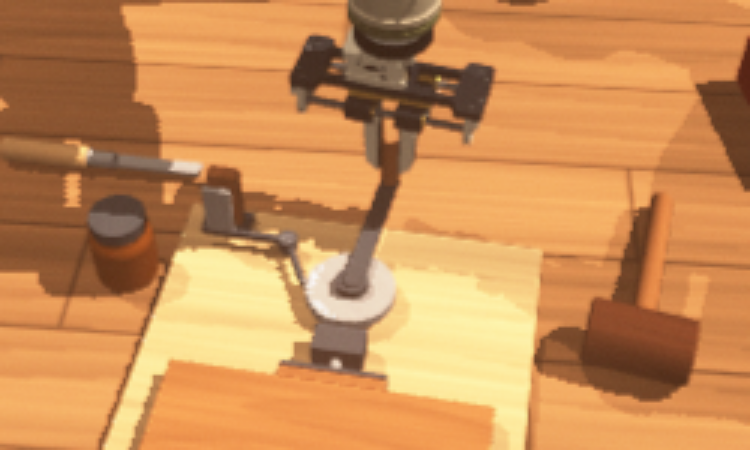

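View pics/w3.png

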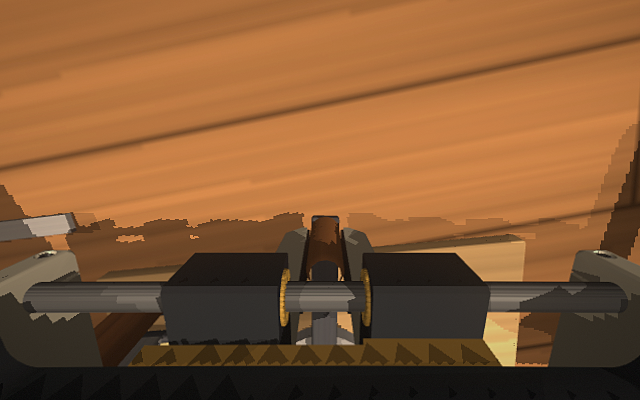

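The scene crop shows the post gripped at (390,150), the trigger released at (215,210), and the jar, chisel and mallet where they were. The wrist view shows the post between the pads at (325,245). The bar direction of 168.6° gives about 0.85 rad, which agrees with the TCP, so I'm handing in.

```bash
python3 -c "
from plant import close_job
print(close_job())"
```

```text
the job is handed in; nothing more can be done
None
```

I squeezed the trigger fully so the lever ran back to rest, let the trigger go, then pulled the lever to the fourth click. I handed the job in with the gripper holding it there at about 0.86 rad by my measurement, with no bystander touched; no verdict came back.

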